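Lay out the sharpening stones beside the lathe

ROBOT

A 7-joint arm with a two-finger parallel gripper is mounted at the origin on the work surface. World frame = base frame: x ahead of the robot, y to its left, z up, the work surface at z = 0. Lengths are in m, angles in degrees, forces in N, time in s.
With the tool pointing down it reaches from about 0.425 to 0.875 m from the base axis. Payload 4.7 kg.
Tool frame: the origin (TCP) lies at the very end of the fingers, on their centre line; the grasp point (between the pads) lies 19 mm behind it; z points along the fingers, y is the line along which they close (so a half turn about z gives the same grasp; the last joint's range is limited). The gripper opens to 87 mm and grips with 3 to 60 N. Pads are 19 mm wide; open, the fingers measure 117 mm over their backs; the gripper's body (75 mm by 190 mm) begins 51 mm behind the grasp point.
Start: joints at [-73.276, 18.392, -4.016, 83.108, 1.295, 78.541, -3.26], TCP at [0.178, 0.625, 0.186] pointing down, gripper open.
Joint ranges: [-163.93, 163.93], [-17.29, 119.83], [-79.2, 71.16], [3.27, 140.29], [-89.18, 269.18], [5.43, 117.66], [-154.24, 154.24]. Speed limits (degrees/s): [147.25, 147.25, 180, 180, 180, 180, 180].

INTERFACE

Orientations are given as [roll, pitch, yaw] about the fixed x, y, z axes, in that order (R = Rz(yaw) Ry(pitch) Rx(roll)).
In Python, from cell import get_obs, read_camera, sign_off, silhouettes gives the robot as it stands.
- The arm moves only by the tool play_rows, never from a script. Its argument "steps" is a list that holds one entry, the list of rows, each a list of 7 numbers: the shift along the tool's x, y, z in m, then the turn, a rotation vector about the tool's x, y, z in rad, then the finger opening in m, from 0 to 0.087. A call has 1 to 12 rows; each row shifts and turns the commanded pose from where the row before left it, along the tool's axes as they then stand; what a row does not reach is not made up. A row lasts 1/10 s, in which the tool goes at most 50 mm and 8.59 degrees, less where a joint would pass 70% of its speed; a pose out of reach is approached as far as the arm can. A call is refused whole if a number of a shift passes 0.05 or a number of a turn 0.15, either way. A call with a gripper value outside its range is refused whole. The fingers move at their own pace and stop on an object; "force" is the grip in N (left out, the last holds). Time passes only in rows, so rows that do not move let the fingers close. It gives the time, the measured TCP pose, the force, the opening and the grip force at its end, in the units of the state.
- get_obs(): the state, without advancing time (a new reading comes with each control period).
- read_camera(name): name is "side" or "top" or "wrist"; returns a dict with "frame" (420x560x3 uint8, red, green, blue), "intrinsics" (3x3 intrinsics, pixels), "view" (4x4, takes a point from world to camera coordinates). Camera axes: x right, y up, looking along -z (the intrinsics and any distortion apply to the point x, -y, -z); pixel columns grow to the right and rows downward; lengths in m; the calibration is good to about 2 mm. The wrist camera is an equidistant fisheye: a pixel r from the principal point sees the ray r / f radians off the axis. A picture is of the moment at which its call begins. There is no depth.
- sign_off(): hands the job in; it is judged then, once.
Trained networks look in the newest picture that a camera, given by its name, has taken for a name from the list of things; names that differ only in an ending like _2 or _b are one class to them, and where a whole thing is asked for, a point or a joint stands for the part that bears it (a point fixed in the world has none). Each returns a list of dicts, best first, with "p" (0 to 1); they miss things now and then, are a little off and sometimes report something else, mostly with a low value. They report only what shows in the picture. A call takes as long as a camera call.
- silhouettes(camera, name): "pixels" (420x560 bool, what is visible of it) and "extent" ([left, top, right, bottom] in pixels, round what is visible of it).
The state is a dict: "time_s": time; "qpos": joint angles; "joint_velocities": joint speeds; "effort": joint torques, N m; "tool_pos": TCP position; "tool_rot": TCP orientation; "force": force on the tool from outside, world axes, zero at the start; "wrist_torque": the same for the moment, N m; "grip_width": finger opening in m; "grasp_force": force on a finger pad.
Only numpy, scipy, OpenCV 4.12 (cv2) and the standard library are available. Lean on these libraries where they do the work, as an engineer would, in place of code of your own. Each camera call takes 0.05 s, during which the arm holds its last target. There are 200 camera calls.

TASK

Take the pile of sharpening stones apart: lay each of the three bigger stones flat, lengthwise and centred on the wooden holder whose end cleats fit its length, and put the smallest, narrowest one (the slip stone) flat into the little hinged case and then shut its lid completely. Set the stones down rather than drop them, and leave the steel cup standing where it is.

Things in the scene. Friction and masses are not known exactly. Their poses are not given: they have to be found in the camera images.
- long_stone: Grey sharpening stone 190 x 60 x 26 mm, about 0.6 kg: the largest, lying on the bench at the bottom of the pile. Its x axis runs along its length, y across its width, z up; origin: centre of its underside.
- middle_stone: Grey sharpening stone 150 x 48 x 22 mm, about 0.35 kg, lying lengthwise on the long stone. Its x axis runs along its length, y across its width, z up; origin: centre of its underside.
- short_stone: Grey sharpening stone 70 x 38 x 16 mm, about 0.1 kg, lying lengthwise on one end of the middle stone; the slip stone lies beside it, end to end, on the other. Its x axis runs along its length, y across its width, z up; origin: centre of its underside.
- slip_stone: Grey slip stone 60 x 22 x 16 mm, about 0.05 kg: the smallest and narrowest, lying lengthwise on the other end of the middle stone, 5 to 15 mm clear of the short stone. Its x axis runs along its length, y across its width, z up; origin: centre of its underside.
- long_holder: Fixed wooden stone holder, the longest of the three: a flat board 240 mm long (its x axis), 72 mm wide (y), 18 mm thick, with a darker cleat 15 mm long and 10 mm high across each end (cleat tops 28 mm above the bench). Cleats 210 mm apart; long sides open. Origin: centre of the board's underside, on the bench.
- middle_holder: Fixed wooden stone holder, the middle one of the three: a flat board 200 mm long (its x axis), 60 mm wide (y), 18 mm thick, with a darker cleat 15 mm long and 10 mm high across each end (cleat tops 28 mm above the bench). Cleats 170 mm apart; long sides open. Origin: centre of the board's underside, on the bench.
- short_holder: Fixed wooden stone holder, the shortest of the three: a flat board 120 mm long (its x axis), 50 mm wide (y), 18 mm thick, with a darker cleat 15 mm long and 10 mm high across each end (cleat tops 28 mm above the bench). Cleats 90 mm apart; long sides open. Origin: centre of the board's underside, on the bench.
- case: Fixed brown wooden case, an open box 110 mm (its x) by 110 mm (y) by 40 mm high, walls and floor 8 mm thick, so 94 x 94 mm inside and 32 mm deep. Origin: centre of its underside, on the bench; its x axis points to the hinged rim, away from the robot. The slip stone goes anywhere flat on the floor; the middle leaves the fingers room.
- lid (a joint): Angle of the case's lid, rad: 0 shut, 1.57 upright, 1.9 fully back; starts at 1.6 to 1.8. A flat panel 118 mm long, 110 wide, 8 thick, no handle; hinge line along the case's y at x = +55 mm, 40 mm above its underside. Shut, it overhangs the front by 8 mm. Stiff hinge (about 1 N at the edge): it stays where left, and can be pushed over from behind, then pressed down.
- cup: Open steel cup, 84 mm across at the rim and 100 mm high, standing loose on the bench beyond the work. Origin: centre of its underside. Not part of the job.

How it is judged:
By the outcome, as a careful person would: the job done as asked, in the order asked, and still so for the second after the job is handed in, with the robot touching nothing.
It also fails if it takes over 118 s, if anything falls off the work surface, if the arm or the gripper's body presses on something with over 40 N, if the wrist force passes 120 N, or if a joint passes its speed limit or range.

## Working session

There is one attempt and no reset: what is moved stays moved. The work goes in short steps, Python scripts to look and compute and a tool call to move; the robot and the scene stay as the last step left them, time stands still between calls to the robot, and variables do not carry over. Pictures are saved under pics/ and viewed, at most 14 in all, crops included, and the job is handed in when it is done.

Besides the shell and the picture viewer there is one more tool, called after "Call:" as name([rows], argument=value, ...), one row to a line, values as JSON. play_rows: Moves the arm, as the interface text tells. Its arguments: {"type":"object","properties":{"steps":{"type":"array","items":{"type":"array","items":{"type":"array","items":{"type":"number"}}}},"force":{"type":"number"}},"required":["steps"]}

```bash
mkdir -p pics
cat > h.py <<'E'
import numpy as np, cv2
from cell import get_obs, read_camera, sign_off, silhouettes
from scipy.spatial.transform import Rotation as R
def save(n,f,s=1): cv2.imwrite(f'pics/{n}.png',cv2.resize(f[:,:,::-1],None,fx=s,fy=s))
def proj(c,P):
    P=np.atleast_2d(P); V=np.array(c['view']);K=np.array(c['intrinsics'])
    p=P@V[:3,:3].T+V[:3,3]; x,y,z=p[:,0],-p[:,1],-p[:,2]
    return np.c_[K[0,0]*x/z+K[0,2],K[1,1]*y/z+K[1,2]]
def fish(c,P):
    P=np.atleast_2d(P); V=np.array(c['view']);K=np.array(c['intrinsics'])
    p=P@V[:3,:3].T+V[:3,3]; x,y,z=p[:,0],-p[:,1],-p[:,2]
    r=np.hypot(x,y); t=np.arctan2(r,z)/np.maximum(r,1e-9)
    return np.c_[K[0,0]*x*t+K[0,2],K[1,1]*y*t+K[1,2]]
def unproj(c,uv,z,fe=False):
    uv=np.atleast_2d(np.array(uv,float)); V=np.array(c['view']);K=np.array(c['intrinsics'])
    a=np.c_[(uv[:,0]-K[0,2])/K[0,0],(uv[:,1]-K[1,2])/K[1,1]]
    if fe:
        r=np.linalg.norm(a,axis=1,keepdims=True); a2=a*np.sin(r)/np.maximum(r,1e-9); d=np.c_[a2[:,0],-a2[:,1],-np.cos(r)[:,0]]
    else: d=np.c_[a[:,0],-a[:,1],-np.ones(len(a))]
    C=-V[:3,:3].T@V[:3,3]; d=d@V[:3,:3]
    return C+d*((z-C[2])/d[:,2])[:,None]
E
python3 - <<'E'
from h import *
for n in ['top','side']:
    c=read_camera(n); save(n+'1',c['frame'])
    V=np.array(c['view']); print(n,-V[:3,:3].T@V[:3,3],V[2,:3],c['intrinsics'])
    for o in ['long_stone','middle_stone','short_stone','slip_stone','long_holder','middle_holder','short_holder','case','cup','lid']:
        try:
            for d in silhouettes(n,o)[:2]:
                m=d['pixels'].astype(np.uint8); r=cv2.minAreaRect(cv2.findNonZero(m))
                print(o,round(d['p'],2),np.round(d['extent']),np.round(r[0]),np.round(r[1]),round(r[2],1), m.sum())
        except Exception as e: print(o,e)
E
```

```text
top [ 4.19311021e-01 -1.04841233e-03  1.13460551e+00] [-0.14630206  0.01140377  0.98917423] [[471.11009759   0.         272.39030887]
 [  0.         471.11009759 211.38431381]
 [  0.           0.           1.        ]]
long_stone 0.68 [104. 218. 143. 303.] [125. 260.] [28. 83.] 5.8 659
middle_stone 0.73 [108. 228. 141. 291.] [124. 256.] [23. 66.] 10.1 657
middle_stone 0.56 [323. 118. 361. 165.] [339. 142.] [36. 42.] 45.0 1238
short_stone 0.88 [113. 221. 135. 254.] [125. 238.] [18. 31.] 4.8 556
slip_stone 0.66 [113. 258. 126. 283.] [120. 272.] [11. 27.] 9.5 302
long_holder 0.61 [392. 201. 441. 308.] [415. 255.] [103.  33.] 79.1 3262
middle_holder 0.95 [328. 222. 359. 306.] [344. 265.] [27. 86.] 0.7 2246
short_holder 0.7 [260. 214. 284. 268.] [272. 239.] [51. 22.] 86.8 1068
short_holder 0.48 [156. 220. 223. 289.] [192. 254.] [67. 59.] 83.7 3257
case 0.75 [158. 221. 224. 290.] [192. 254.] [67. 60.] 83.7 3329
cup 0.76 [322. 122. 359. 164.] [338. 141.] [36. 42.] 45.0 1231
lid 0.94 [161. 222. 217. 245.] [188. 231.] [22. 57.] 84.3 1004
side [-0.00616296 -0.61630616  0.68975252] [-0.55662614
[... 274 characters left out ...]
17. 68.] 76.0 685
middle_stone 0.83 [121. 179. 191. 205.] [157. 192.] [17. 67.] 77.7 647
short_stone 0.63 [154. 165. 188. 184.] [171. 175.] [13. 31.] 66.0 366
slip_stone 0.54 [126. 180. 156. 195.] [141. 186.] [12. 29.] 67.6 330
long_holder 0.8 [332. 305. 447. 418.] [391. 370.] [ 53. 138.] 39.4 6071
middle_holder 0.56 [251. 279. 358. 362.] [304. 318.] [ 38. 114.] 56.3 3643
short_holder 0.95 [237. 233. 293. 280.] [266. 255.] [28. 62.] 56.7 1470
case 0.7 [155. 153. 234. 259.] [203. 207.] [ 68. 100.] 28.8 4538
cup 0.63 [382. 197. 423. 256.] [402. 227.] [42. 59.] 1.4 2096
cup 0.41 [330. 303. 447. 420.] [391. 369.] [ 54. 139.] 39.3 6238
lid 0.75 [192. 148. 231. 213.] [212. 183.] [39. 65.] 2.1 2030
```

View pics/top1.png

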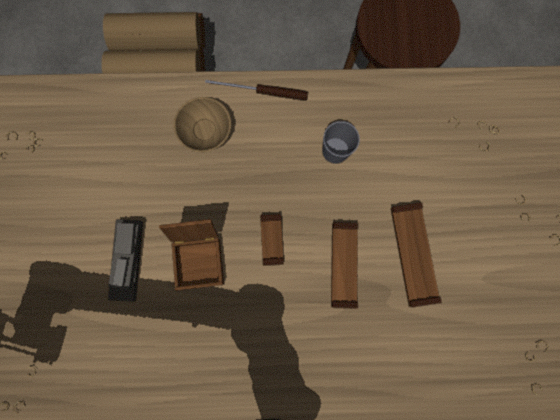

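View pics/side1.png

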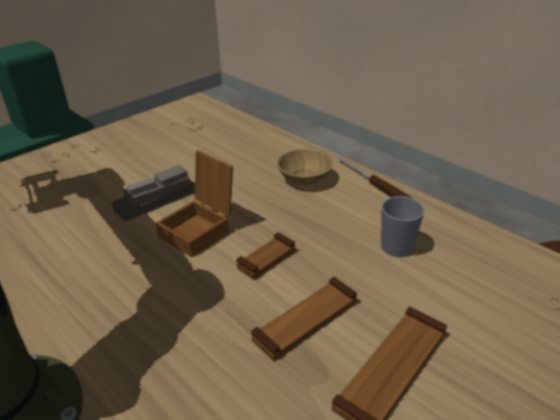

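Run:
```python
from h import *
c=read_camera('wrist'); save('wrist1',c['frame'],1.4)
o=get_obs(); print(o['tool_pos'],o['tool_rot'],o['time_s'],o['grip_width'])
V=np.array(c['view']); print(-V[:3,:3].T@V[:3,3],V[:3,:3],c['intrinsics'])
def fitrect(cam,pts,L,W,z,fe=False):
    P=unproj(cam,pts,z,fe)[:,:2]; r=cv2.minAreaRect(P.astype(np.float32)*1000)
    return np.round(np.array(r[0]),0),np.round(r[1],0),round(r[2],1)
zs=dict(long_stone=.026,middle_stone=.048,short_stone=.064,slip_stone=.064,long_holder=.028,middle_holder=.028,short_holder=.028,case=.04)
for n,fe in [('top',0),('side',0),('wrist',1)]:
    cc=read_camera(n)
    for k,z in zs.items():
        d=silhouettes(n,k)
        if d: print(n,k,round(d[0]['p'],2),np.round(d[0]['extent']),*fitrect(cc,cv2.findNonZero(d[0]['pixels'].astype(np.uint8))[:,0],0,0,z,fe))
```

```text
[0.17828519 0.62508694 0.18616825] [1.79996516e+02 4.02431486e-03 1.64083673e+02] 1.15 0.08696381843336923
[0.10326182 0.647377   0.3846987 ] [[ 0.27373137  0.96180554  0.00111295]
 [-0.92171179  0.26265089 -0.28541528]
 [-0.27480631  0.07710129  0.9584033 ]] [[325.1922621    0.         278.10254428]
 [  0.         325.1922621  206.64032264]
 [  0.           0.           1.        ]]
top long_stone 0.69 [109. 219. 142. 304.] [476. 332.] [ 66. 189.] 86.0
top middle_stone 0.77 [109. 225. 138. 291.] [485. 329.] [ 55. 152.] 82.5
top short_stone 0.67 [114. 220. 136. 254.] [523. 324.] [41. 69.] 86.6
top slip_stone 0.71 [113. 260. 125. 285.] [446. 331.] [26. 59.] 81.2
top long_holder 0.69 [394. 200. 442. 306.] [ 476. -346.] [240.  81.] 7.0
top middle_holder 0.72 [331. 225. 358. 307.] [ 453. -179.] [ 65. 201.] 87.3
top short_holder 0.66 [260. 212. 283. 261.] [516. -10.] [122.  53.] 2.3
top case 0.88 [158. 220. 224. 288.] [484. 176.] [155. 137.] 5.5
side long_stone 0.95 [110. 180. 196. 224.] [469. 318.] [ 98. 197.] 83.7
side middle_stone 0.94 [122. 178. 191. 202.] [476. 313.] [ 74. 155.] 79.3
side short_stone 0.78 [154. 163. 187. 186.] [518. 316.] [78. 60.] 0.3
side slip_stone 0.77 [124. 179. 157. 193.] [441. 324.] [47. 65.] 79.7
side long_holder 0.89 [333. 306. 447. 418.] [ 469. -356.] [254.  78.] 7.4
side middle_holder 0.57 [251. 280. 358. 364.] [ 448. -190.] [ 75. 213.] 87.3
side short_holder 0.74 [234. 233. 294. 277.] [508. -23.] [139.  70.] 1.4
side case 0.89 [156. 153. 231. 256.] [529. 232.] [429. 155.] 48.0
wrist middle_holder 0.66 [  0. 385.  15. 412.] [ 507. -179.] [26. 95.] 69.3
```

View pics/wrist1.png

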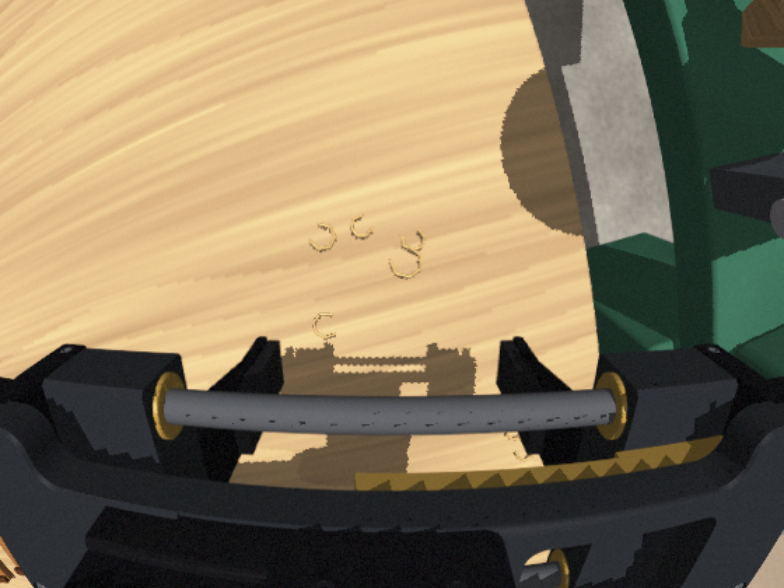

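The top view shows the pile at (125,258), the case with its lid upright at (197,260), and the holders at (272,239), (344,265) and (415,253). The cup is at (340,141), and the side view agrees. The wrist view shows only bench for now. Next I'll fly over the pile with yaw at 180.

Call:
play_rows([
  [[0,0,0,0,0,-0.139,0.087],[0,0,0,0,0,-0.139,0.087],[-0.038,-0.0295,0,0,0,0,0.087],[-0.038,-0.0295,0,0,0,0,0.087],[-0.038,-0.0295,0,0,0,0,0.087],[-0.038,-0.0295,0,0,0,0,0.087],[-0.038,-0.0295,0,0,0,0,0.087],[-0.038,-0.0295,0,0,0,0,0.087],[-0.038,-0.0295,0,0,0,0,0.087],[-0.038,-0.0295,0,0,0,0,0.087],[-0.038,-0.0295,0,0,0,0,0.087],[-0.038,-0.0295,0,0,0,0,0.087]],
])

```text
time_s: 3.7
tool_pos: [0.5597, 0.3289, 0.1865]
tool_rot: [180.0, 0.0, -180.0]
force: [-1.0, -0.0, -0.2]
grip_width: 0.0868
grasp_force: 0.0
```

```bash
cat >> h.py <<'E'
def look(n,names,z):
    c=read_camera('wrist'); f=c['frame'].copy(); o=get_obs()
    print('tcp',np.round(o['tool_pos'],4),np.round(o['tool_rot'],2),o['time_s'],o['grip_width'],np.round(o['force'],1))
    for k in names:
        for d in silhouettes('wrist',k)[:2]:
            m=d['pixels'].astype(np.uint8)
            cs=cv2.findContours(m,0,2)[0]; p=max(cs,key=cv2.contourArea)[:,0]
            P=unproj(c,p,z[k],True)[:,:2]; r=cv2.minAreaRect((P*1000).astype(np.float32))
            print(k,round(d['p'],2),np.round(d['extent']),np.round(r[0],1),np.round(r[1],1),round(r[2],1))
            cv2.drawContours(f,[p],-1,(255,0,0),1)
    save(n,f,1.4); return c
E
python3 - <<'E'
from h import *
look('w2',['long_stone','middle_stone','short_stone','slip_stone','case'],dict(long_stone=.026,middle_stone=.048,short_stone=.064,slip_stone=.064,case=.04))
E
```

```text
tcp [0.5678 0.3191 0.1862] [-179.67    0.37  179.35] 3.75 0.08703168462492357 [ 5.7 -5.9  0.3]
long_stone 0.85 [257.  22. 319. 201.] [478.7 337.3] [ 61.2 190.5] 86.8
middle_stone 0.84 [251.  44. 312. 188.] [484.8 333.2] [ 48.3 144.6] 82.7
middle_stone 0.3 [ 41. 147. 182. 212.] [548.8 123.5] [ 57.  210.9] 5.5
short_stone 0.7 [255. 119. 300. 192.] [525.  327.2] [38.6 70.5] 87.4
slip_stone 0.67 [267.  50. 300. 113.] [449.5 335.1] [22.  59.5] 81.4
slip_stone 0.2 [ 15. 110.  61. 203.] [515.2  35.7] [107.7  63.9] 1.8
case 0.62 [ 44.  48. 189. 209.] [497.6 120.2] [165.8 229.1] 5.1
```

View pics/w2.png

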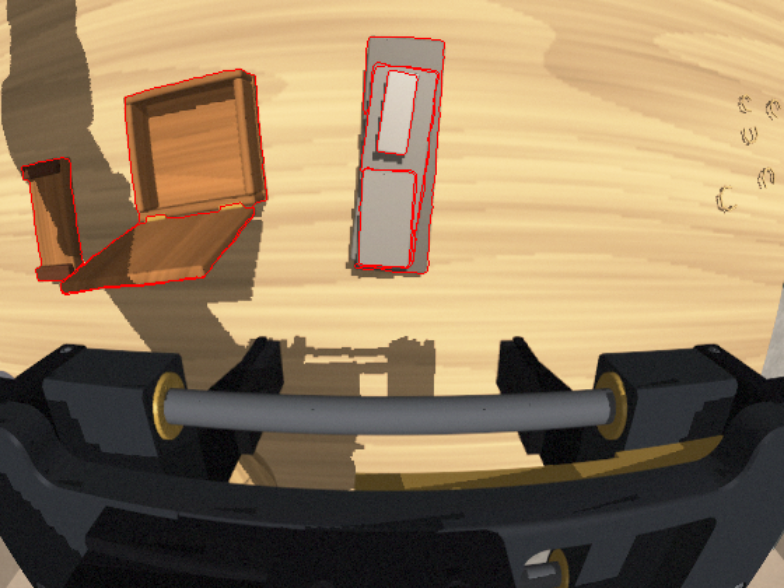

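The wrist view shows the pile clearly. The slip stone is at about (398,112), the short stone at (387,220), and the case at (195,145) with its lid back. Sizes at the assumed heights match the stated ones, so the heights hold. Next I'll hover over the slip stone.

Call:
play_rows([
  [[0.036,0.0015,0.02,0,0,0.05,0.06],[0.036,0.0015,0.02,0,0,0.05,0.06],[0.036,0.002,0.02,0,0,0.05,0.06],[0,0,0,0,0,0,0.06],[0,0,0,0,0,0,0.06],[0,0,0,0,0,0,0.06]],
])

```text
time_s: 4.6
tool_pos: [0.4516, 0.3415, 0.1273]
tool_rot: [179.9, 0.1, 171.5]
force: [1.4, -0.0, 0.2]
grip_width: 0.0606
grasp_force: 0.0
```

Run:
```python
from h import *
look('w3',['middle_stone','short_stone','slip_stone'],dict(long_stone=.026,middle_stone=.048,short_stone=.064,slip_stone=.064,case=.04))
```

```text
tcp [0.4521 0.3412 0.1274] [1.7991e+02 1.1000e-01 1.7143e+02] 4.65 0.060577584284570926 [-0.7 -0.3  0.2]
middle_stone 0.57 [245. 155. 302. 286.] [472.1 334.2] [ 50.3 124.6] 83.3
short_stone 0.57 [248. 249. 295. 317.] [504.4 328.7] [37.4 39.4] 85.6
slip_stone 0.97 [257. 167. 283. 242.] [447.6 336.1] [22.9 61.4] 82.2
```

View pics/w3.png

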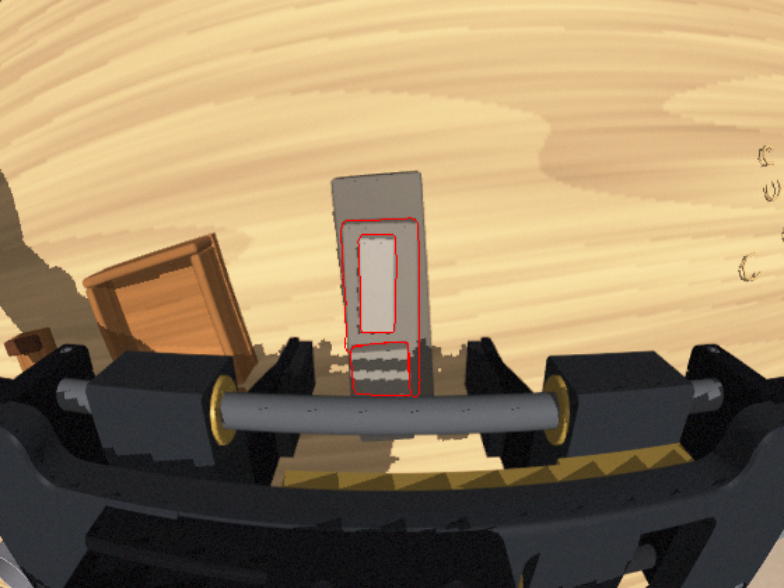

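The slip stone lies between the fingers at about (377,285), at (448,336) mm with its axis at −8°. Next: correct, descend, grip and lift.

Call:
play_rows([
  [[0.003,-0.0056,0.025,0,0,0,0.045],[0,0,0.03,0,0,0,0.045],[0,0,0.0215,0,0,0,0.045],[0,0,0,0,0,0,0.045],[0,0,0,0,0,0,0.018],[0,0,0,0,0,0,0.015],[0,0,0,0,0,0,0.01],[0,0,0,0,0,0,0.01],[0,0,0,0,0,0,0.01]],
], force=20)

```text
time_s: 5.7
tool_pos: [0.4474, 0.3358, 0.0504]
tool_rot: [179.9, 0.0, 171.4]
force: [0.6, 0.5, -0.5]
grip_width: 0.0142
grasp_force: 0.0
```

Run:
```python
from h import *
o=get_obs();print(o['grip_width'],o['grasp_force'],o['tool_pos'])
look('w4',['middle_stone','short_stone','slip_stone'],dict(long_stone=.026,middle_stone=.048,short_stone=.064,slip_stone=.064,case=.04))
```

```text
0.014231646145662236 0.0 [0.44740091 0.33575165 0.05035756]
tcp [0.4473 0.3356 0.0502] [1.7996e+02 3.0000e-02 1.7142e+02] 5.75 0.012639393791859313 [-1.   0.2  0.1]
middle_stone 0.63 [244. 173. 315. 339.] [438.3 339.1] [48.3 59.1] 81.6
short_stone 0.57 [252. 309. 308. 337.] [509.2 328.6] [36.5 25.2] 81.3
short_stone 0.2 [257. 194. 297. 285.] [446. 336.] [22.8 60.3] 82.3
slip_stone 0.56 [258. 192. 295. 286.] [445.7 335.9] [21.7 59.7] 82.3
```

View pics/w4.png

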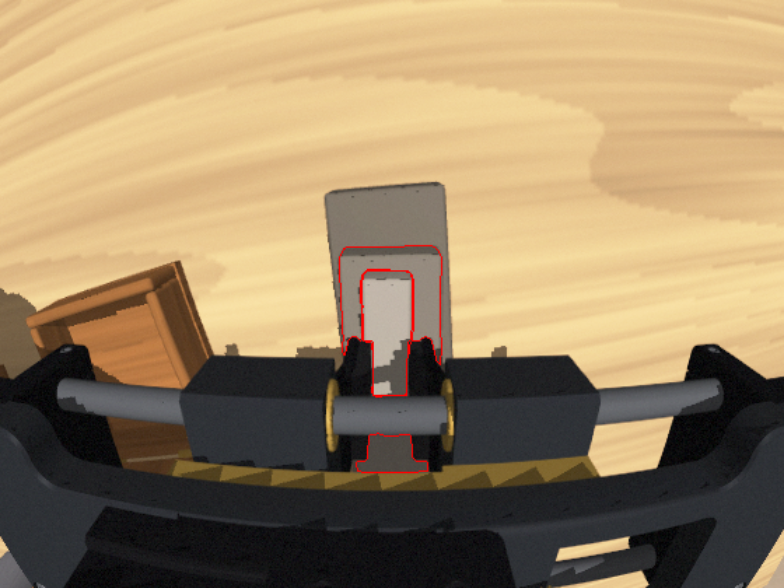

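Unexpected: the gap is 13 mm with no grip force. I'll project the TCP and pad points into the picture to see where the fingers really are.

Run:
```python
from h import *
c=read_camera('wrist'); o=get_obs(); T=R.from_euler('xyz',o['tool_rot'],degrees=True).as_matrix(); p=np.array(o['tool_pos'])
print(o['grip_width'],o['grasp_force'])
w=o['grip_width']/2
f=c['frame'][190:360,200:360]
for zz in [0,-.019,-.03]:
  for xx in [.0095,-.0095]:
    q=fish(c,[p+T@[xx,s*w,zz] for s in(-1,1)]); print(zz,xx,np.round(q*1.4).tolist())
V=np.array(c['view']);C=-V[:3,:3].T@V[:3,3];print('cam in tool',T.T@(C-p), T.T@-V[2,:3])
save('w5',f,4.5)
```

```text
0.010513582061240812 0.0
0 0.0095 [[376.0, 309.0], [398.0, 309.0]]
0 -0.0095 [[376.0, 347.0], [398.0, 347.0]]
-0.019 0.0095 [[374.0, 324.0], [399.0, 324.0]]
-0.019 -0.0095 [[375.0, 364.0], [399.0, 364.0]]
-0.03 0.0095 [[374.0, 333.0], [400.0, 333.0]]
-0.03 -0.0095 [[374.0, 376.0], [399.0, 376.0]]
cam in tool [ 0.07813682  0.00077886 -0.19856769] [-0.28559885  0.00147454  0.95834812]
```

View pics/w5.png

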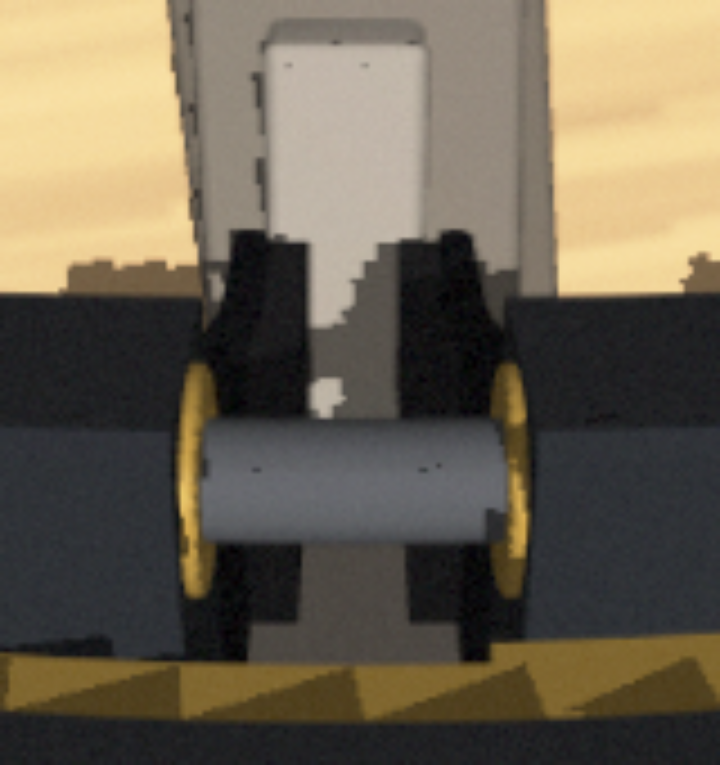

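The fingertips show at row 339, where the model puts the TCP at 309. The gap's pixel width also says they sit about 35–40 mm nearer the camera. So the real tips are roughly 37 mm short of the stated TCP and hover above the stone. I'll open and feel downward in steps.

Call:
play_rows([
  [[0,0,0,0,0,0,0.045],[0,0,0,0,0,0,0.045],[0,0,0,0,0,0,0.045],[0,0,0,0,0,0,0.045],[0,0,0,0,0,0,0.045],[0,0,0,0,0,0,0.045],[0,0,0.004,0,0,0,0.045],[0,0,0.004,0,0,0,0.045],[0,0,0.004,0,0,0,0.045],[0,0,0.003,0,0,0,0.045],[0,0,0,0,0,0,0.045]],
])

```text
time_s: 7.05
tool_pos: [0.4466, 0.3351, 0.0339]
tool_rot: [-179.9, -0.0, 171.4]
force: [0.2, -0.5, 0.1]
grip_width: 0.0445
grasp_force: 0.0
```

Run:
```python
from h import *
# triangulate height of a finger tip using top & side? just save both zoomed
a=read_camera('side')
o=get_obs();print(o['tool_pos'],o['force'],o['grip_width'])
p=np.array(o['tool_pos']);q=proj(a,[p,p+[0,0,.019],p+[0,0,.037],p+[0,0,.07]]);print(np.round(q,1))
u,v=np.round(q[1]).astype(int);u0,v0=max(u-70,0),max(v-70,0)
f=a['frame'][v0:v0+110,u0:u0+140].copy();f=np.ascontiguousarray(np.repeat(np.repeat(f,5,0),5,1))
for x,y in q[:3]: cv2.circle(f,(int((x-u0+.5)*5),int((y-v0+.5)*5)),4,(255,0,0),1)
save('s6',f)
```

```text
[0.44680556 0.33529545 0.0342775 ] [-1.0173653   0.27852217  0.43701658] 0.04503729529424992
[[141.8 194.1]
 [140.3 187.2]
 [138.9 180.5]
 [136.2 167.9]]
```

View pics/s6.png

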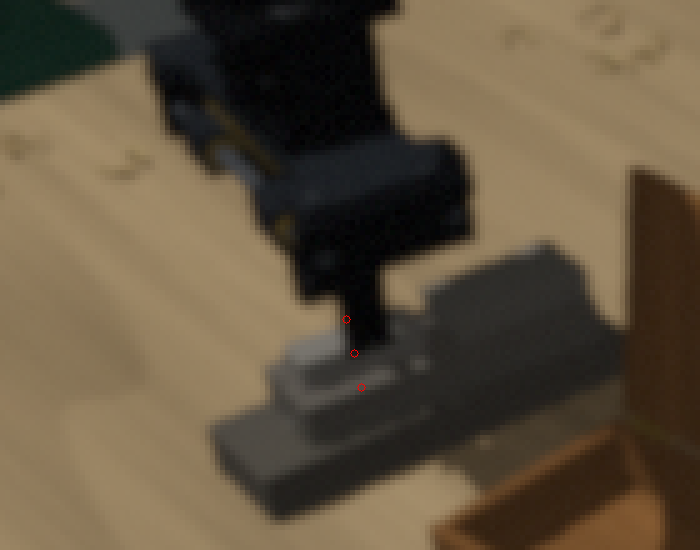

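In the side view the near finger's tip, at about (372,343), sits just above the slip stone, roughly 37 mm above the marked TCP. That agrees with the wrist estimate. I'll go on down carefully.

Call:
play_rows([
  [[0,0,0.005,0,0,0,0.045],[0,0,0.005,0,0,0,0.045],[0,0,0.002,0,0,0,0.045],[0,0,0.002,0,0,0,0.045],[0,0,0.0015,0,0,0,0.045],[0,0,0,0,0,0,0.045]],
])

```text
time_s: 7.7
tool_pos: [0.4469, 0.3354, 0.019]
tool_rot: [-180.0, -0.0, 171.4]
force: [1.0, -0.5, -0.8]
grip_width: 0.0453
grasp_force: 0.0
```

Run:
```python
from h import *
a=read_camera('side'); o=get_obs();p=np.array(o['tool_pos']);print(p,o['force'],o['grip_width'])
T=R.from_euler('xyz',o['tool_rot'],degrees=True).as_matrix()
for h in (0,.02,.03,.04): print(h,np.round(proj(a,[p+T@[x,-.0225-y,-h] for x in(.0095,-.0095) for y in (0,.015)]),1).tolist())
f=a['frame'][150:210,100:190];save('s7',f,6)
```

```text
[0.44707632 0.33545866 0.01917654] [ 0.24598861 -0.41118424  0.59451427] 0.045156533036427804
0 [[143.0, 205.2], [145.7, 208.2], [150.7, 202.4], [153.4, 205.4]]
0.02 [[141.5, 198.0], [144.1, 200.9], [149.3, 195.2], [152.0, 198.1]]
0.03 [[140.7, 194.3], [143.4, 197.3], [148.6, 191.5], [151.3, 194.4]]
0.04 [[139.9, 190.6], [142.6, 193.5], [147.8, 187.8], [150.5, 190.7]]
```

View pics/s7.png

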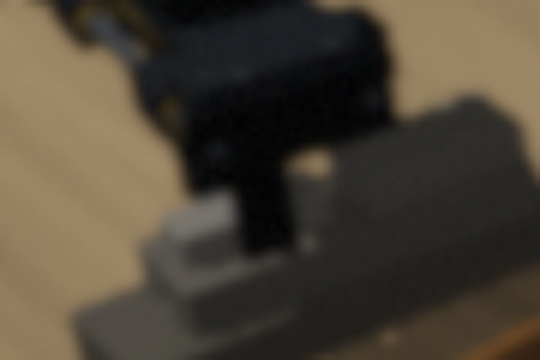

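The finger tip is now at about (270,250) in the crop, against the middle stone's edge. It fits an offset of 38 mm, so the tips are about 57 mm up. Another 5 mm down, then grip.

Call:
play_rows([
  [[0,0,0.0025,0,0,0,0.045],[0,0,0.0025,0,0,0,0.045],[0,0,0,0,0,0,0.015],[0,0,0,0,0,0,0.01],[0,0,0,0,0,0,0.01],[0,0,0,0,0,0,0.01],[0,0,0,0,0,0,0.01],[0,0,0,0,0,0,0.01]],
], force=20)

```text
time_s: 8.55
tool_pos: [0.4471, 0.3355, 0.0143]
tool_rot: [180.0, 0.0, 171.4]
force: [0.9, 0.5, 0.7]
grip_width: 0.0218
grasp_force: 20.0
```

The slip stone is held: 21.8 mm wide, 20 N. I'll lift it and carry it over towards the case to look.

Call:
play_rows([
  [[0,0,-0.015,0,0,0,0.01],[0,0,-0.03,0,0,0,0.01],[0,0,-0.05,0,0,0,0.01],[0,0,-0.05,0,0,0,0.01],[0,0,0,0,0,-0.15,0.01],[-0.02,-0.032,0,0,0,0,0.01],[-0.02,-0.032,0,0,0,0,0.01],[-0.02,-0.032,0,0,0,0,0.01],[-0.02,-0.032,0,0,0,0,0.01],[-0.02,-0.032,0,0,0,0,0.01],[0,0,0,0,0,0,0.01],[0,0,0,0,0,0,0.01]],
])

```text
time_s: 9.75
tool_pos: [0.5476, 0.1745, 0.1601]
tool_rot: [180.0, 0.0, 179.9]
force: [-0.1, 0.4, -0.3]
grip_width: 0.0214
grasp_force: 20.0
```

```bash
cat >> h.py <<'E'
from scipy.optimize import minimize
def box(x0,x1,y0,y1,z0,z1): return np.array([[x,y,z] for x in(x0,x1) for y in(y0,y1) for z in(z0,z1)],float)
def fit(views,parts,x0,S=4):
    """views: (cam,mask,fisheye); parts(x)->list of convex point sets (world). Maximise IoU."""
    def cost(x):
        t=0
        for c,m,fe in views:
            im=np.zeros((420,560),np.uint8)
            for P in parts(x):
                q=(fish if fe else proj)(c,P); h=cv2.convexHull(np.round(q*16).astype(np.int32)); cv2.fillConvexPoly(im,h,1,shift=4)
            t+=1-(im&m).sum()/max((im|m).sum(),1)
        return t/len(views)
    s=np.eye(len(x0))*np.array([.006,.006,.04,.08][:len(x0)]); x=np.array(x0,float)
    for k in range(3):
        r=minimize(cost,x,method='Nelder-Mead',options=dict(initial_simplex=np.vstack([x,x+s/(k+1)]),xatol=1e-5,fatol=1e-5)); x=r.x
    return x,r.fun
def W(x,P): 
    c,s=np.cos(x[2]),np.sin(x[2]); return np.c_[c*P[:,0]-s*P[:,1]+x[0],s*P[:,0]+c*P[:,1]+x[1],P[:,2]]
def casep(x):
    t=x[3]; L=box(-.118,0,-.055,.055,0,.008); c,s=np.cos(t),np.sin(t)
    L=np.c_[c*L[:,0]+s*L[:,2]+.055, L[:,1], -s*L[:,0]+c*L[:,2]+.04]
    return [W(x,box(-.055,.055,-.055,.055,0,.04)),W(x,L)]
def holdp(L,w): return lambda x:[W(x,box(-L/2,L/2,-w/2,w/2,0,.018)),W(x,box(-L/2,-L/2+.015,-w/2,w/2,0,.028)),W(x,box(L/2-.015,L/2,-w/2,w/2,0,.028))]
def stonep(L,w,h,z): return lambda x:[W(x,box(-L/2,L/2,-w/2,w/2,z,z+h))]
def mask(n,k):
    d=silhouettes(n,k); return (d[0]['pixels'].astype(np.uint8),d[0]['p']) if d else (None,0)
def vs(names,k,cams):
    out=[]
    for n in names:
        m,p=mask(n,k)
        if m is not None and p>.4: out.append((cams[n],m,n=='wrist'))
    return out
E
python3 - <<'E'
from h import *
cams={n:read_camera(n) for n in('top','side','wrist')}
o=get_obs();print(o['tool_pos'],o['tool_rot'],o['grip_width'],o['grasp_force'])
for names in (['wrist'],['side'],['top'],['wrist','top','side']):
    v=vs(names,'case',cams)
    if v: print(names,len(v),*fit(v,casep,[.485,.18,.09,1.7]))
for k,L,w,x0 in (('short_holder',.12,.05,[.515,-.01,.04]),('middle_holder',.2,.06,[.453,-.18,-.047]),('long_holder',.24,.072,[.476,-.346,.12])):
    for names in (['top'],['side'],['top','side']):
        v=vs(names,k,cams)
        if v: print(k,names,*fit(v,holdp(L,w),x0))
save('w8',cams['wrist']['frame'],1.4)
E
```

```text
[0.54643738 0.17711954 0.15959932] [ 1.79946636e+02  1.68567420e-03 -1.79851405e+02] 0.02192459905185121 20.00009000301361
['wrist'] 1 [0.46570567 0.16566137 0.08952617 1.7412988 ] 0.06011789587364447
['side'] 1 [0.46484388 0.16538246 0.07273129 1.7034608 ] 0.03940677966101691
['top'] 1 [0.46905706 0.15579526 0.28669094 1.45448411] 0.25893172974885037
['wrist', 'top', 'side'] 3 [0.46506153 0.16569057 0.0788791  1.73532457] 0.16083219439449567
short_holder ['top'] [ 0.5171368  -0.01094402  0.05983299] 0.13478260869565217
short_holder ['side'] [ 0.51858333 -0.00963889  0.04314815] 0.08506493506493507
short_holder ['top', 'side'] [ 0.51849256 -0.01102013  0.05751231] 0.10708215168702734
middle_holder ['top'] [ 0.45388424 -0.18226894 -0.0704172 ] 0.034698996655518344
middle_holder ['side'] [ 0.4577198  -0.18042868 -0.05128623] 0.08111566018423744
middle_holder ['top', 'side'] [ 0.45411156 -0.18223279 -0.06247933] 0.06434735646307782
long_holder ['top'] [ 0.47711188 -0.35016921  0.12792295] 0.041907514450867045
long_holder ['side'] [ 0.47446413 -0.35085235  0.12927919] 0.02298670836591088
long_holder ['top', 'side'] [ 0.47582422 -0.35076075  0.12717059] 0.0352052261960506
```

View pics/w8.png

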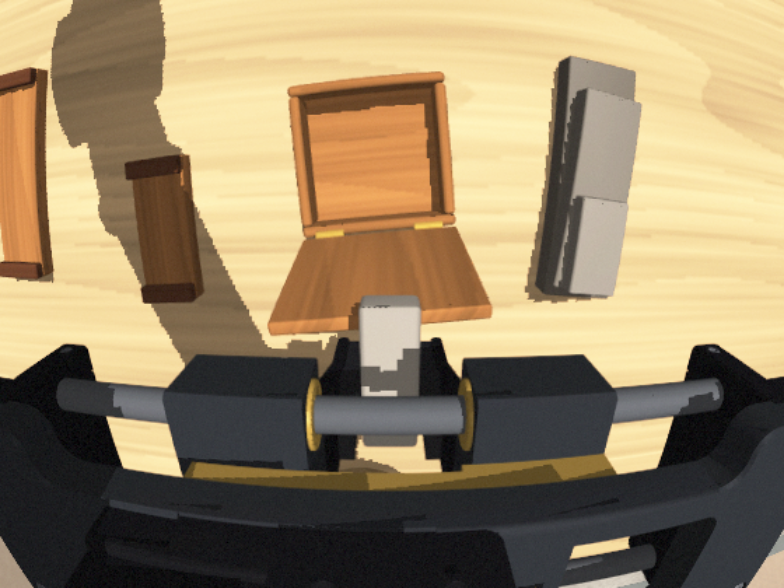

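The wrist view shows the case interior at (375,150), the lid leaning back at (380,280), and the stone held at (390,350). The fit puts the case at (465,166) mm, yaw about 4.9°, lid 1.74 rad. Next I'll lower into it.

Call:
play_rows([
  [[0.029,-0.0033,0,0,0,0,0.01],[0.029,-0.0033,0,0,0,0,0.01],[0.029,-0.0034,0,0,0,0,0.01],[0,0,0,0,0,-0.085,0.01],[0,0,0.04,0,0,0,0.01],[0,0,0.04,0,0,0,0.01],[0,0,0.04,0,0,0,0.01],[0,0,0.01,0,0,0,0.01],[0,0,0,0,0,0,0.01],[0,0,0,0,0,0,0.01]],
])

```text
time_s: 11.8
tool_pos: [0.4615, 0.166, 0.0309]
tool_rot: [179.9, 0.1, -175.1]
force: [-0.1, 0.8, 0.0]
grip_width: 0.0216
grasp_force: 20.0
```

Run:
```python
from h import *
o=get_obs();print(o['tool_pos'],o['tool_rot'],o['grip_width'],o['grasp_force'])
c=read_camera('wrist'); f=c['frame'].copy()
for h in (.008,.04):
  q=fish(c,W([.465,.166,.085],np.array([[x,y,h] for x,y in ((-.047,-.047),(-.047,.047),(.047,.047),(.047,-.047))])))
  cv2.polylines(f,[np.round(q).astype(np.int32)],True,(255,0,0))
save('w9',f,1.4)
```

```text
[0.46154452 0.16600455 0.03085139] [ 1.79948466e+02  1.40204181e-01 -1.75125619e+02] 0.021631036883639706 19.999962151050568
```

View pics/w9.png

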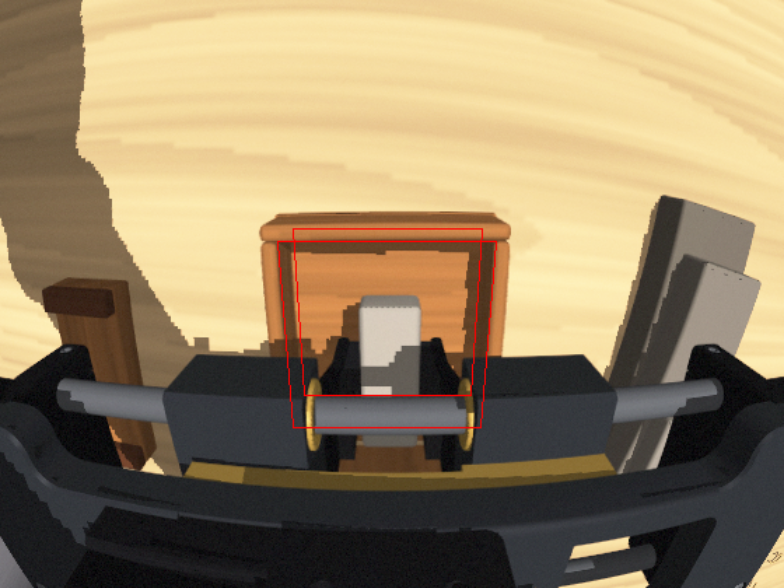

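The stone is aligned over the case, and the inner rim matches the projection within a few mm. Lowering now.

Call:
play_rows([
  [[0,0,0.02,0,0,0,0.01],[0,0,0.015,0,0,0,0.01],[0,0,0.01,0,0,0,0.01],[0,0,0.005,0,0,0,0.01],[0,0,0.003,0,0,0,0.01],[0,0,0,0,0,0,0.01]],
])

```text
time_s: 12.45
tool_pos: [0.4605, 0.1656, -0.0235]
tool_rot: [180.0, 0.0, -175.1]
force: [-1.2, -0.1, -0.3]
grip_width: 0.0215
grasp_force: 20.0
```

Call:
play_rows([
  [[0,0,0.0015,0,0,0,0.01],[0,0,0.001,0,0,0,0.01],[0,0,0,0,0,0,0.01]],
])

```text
time_s: 12.75
tool_pos: [0.4606, 0.1657, -0.0258]
tool_rot: [180.0, 0.1, -175.1]
force: [-0.7, -0.4, 2.6]
grip_width: 0.022
grasp_force: 20.0
```

Contact at 2.6 N, so the heights check out. Releasing, rising, and heading to the short stone.

Call:
play_rows([
  [[0,0,0,0,0,0,0.042],[0,0,0,0,0,0,0.042],[0,0,0,0,0,0,0.042],[0,0,0,0,0,0,0.042],[0,0,-0.01,0,0,0,0.042],[0,0,-0.04,0,0,0,0.042],[0,0,-0.05,0,0,0,0.042],[0,0,-0.05,0,0,0,0.06],[0,0,-0.02,0,0,0.085,0.06],[0,0,0,0,0,0.05,0.06]],
])

```text
time_s: 13.75
tool_pos: [0.4629, 0.1666, 0.1489]
tool_rot: [179.7, 0.4, 177.0]
force: [0.6, -0.1, -0.6]
grip_width: 0.0561
grasp_force: 0.0
```

Run:
```python
from h import *
o=get_obs();print(o['tool_pos'],o['tool_rot'],o['grip_width'],o['grasp_force'])
cams={n:read_camera(n) for n in('wrist','side','top')}
for k,a,x0 in (('slip_stone',(.06,.022,.016,.008),[.46,.166,.08]),('short_stone',(.07,.038,.016,.048),[.525,.327,-.05]),('middle_stone',(.15,.048,.022,.026),[.485,.333,-.12]),('long_stone',(.19,.06,.026,0),[.479,.337,-.06])):
  for n in ('wrist','side','top'):
    v=vs([n],k,cams)
    if v: print(k,n,*fit(v,stonep(*a),x0))
save('w10',cams['wrist']['frame'],1.4)
```

```text
[0.46291557 0.16662043 0.14892862] [179.72862767   0.43912603 176.97818477] 0.056076899413318955 0.0
slip_stone wrist [0.46314606 0.16760492 0.08067151] 0.11524163568773238
slip_stone side [0.46543142 0.16527865 0.1192419 ] 0.3112947658402204
short_stone wrist [ 0.52593201  0.32907615 -0.02147709] 0.45346062052505964
short_stone side [ 0.52577662  0.32606829 -0.02324846] 0.18828451882845187
short_stone top [ 0.525  0.327 -0.05 ] 1.0
middle_stone wrist [ 0.48764607  0.33460801 -0.11433477] 0.36365035395506307
middle_stone side [ 0.485  0.333 -0.12 ] 1.0
long_stone wrist [ 0.47873218  0.3384289  -0.06889859] 0.68407657408432
long_stone side [ 0.47840681  0.33712429 -0.03971143] 0.4811463046757164
```

View pics/w10.png

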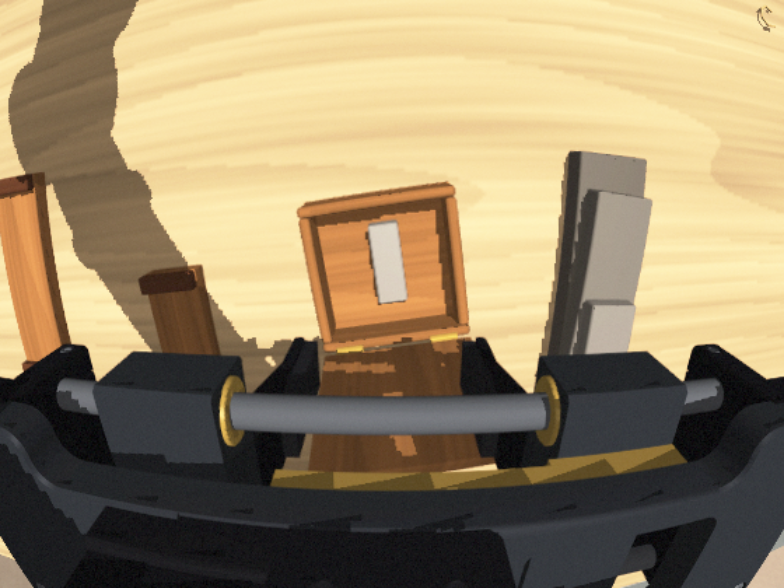

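The slip stone lies flat in the middle of the case at about (387,262). Next: hover over the short stone.

Call:
play_rows([
  [[0,0.041,0,0,0,0,0.06],[-0.02,0.041,0,0,0,0,0.06],[-0.02,0.042,0,0,0,0,0.06],[-0.025,0.0415,0,0,0,0,0.06],[0,0,0.01,0,0,0,0.06],[0,0,0,0,0,0,0.06],[0,0,0,0,0,0,0.06]],
])

```text
time_s: 15.2
tool_pos: [0.5329, 0.3261, 0.1333]
tool_rot: [-179.9, -0.1, 177.1]
force: [-0.0, -0.1, 0.7]
grip_width: 0.0598
grasp_force: 0.0
```

```bash
cat >> h.py <<'E'
ST=dict(short=('short_stone',(.07,.038,.016)),middle=('middle_stone',(.15,.048,.022)),long=('long_stone',(.19,.06,.026)))
HO=dict(short=('short_holder',(.12,.05)),middle=('middle_holder',(.2,.06)),long=('long_holder',(.24,.072)))
def stone(k,z,x0,cs=('wrist','side','top')):
    o=get_obs();print('tcp',np.round(o['tool_pos'],4),np.round(o['tool_rot'],2),o['time_s'])
    cams={n:read_camera(n) for n in cs}
    nm,d=ST[k]
    for n in cs:
        v=vs([n],nm,cams)
        if v:
            x,e=fit(v,stonep(*d,z),x0); print(nm,n,np.round(x[:2],4),round(np.degrees(x[2]),2),round(e,3))
def hold(k,x0,cs=('wrist','side','top')):
    o=get_obs();print('tcp',np.round(o['tool_pos'],4),np.round(o['tool_rot'],2),o['time_s'],o['grip_width'])
    cams={n:read_camera(n) for n in cs}
    nm,d=HO[k]
    for n in cs:
        v=vs([n],nm,cams)
        if v:
            x,e=fit(v,holdp(*d),x0); print(nm,n,np.round(x[:2],4),round(np.degrees(x[2]),2),round(e,3))
E
python3 - <<'E'
from h import *
stone('short',.048,[.525,.327,-.04])
E
```

```text
tcp [0.5329 0.3261 0.1333] [-1.7992e+02 -5.0000e-02  1.7709e+02] 15.2
short_stone wrist [0.5261 0.3276] -1.92 0.08
short_stone side [0.524  0.3278] -1.55 0.102
short_stone top [0.515  0.3286] -1.48 0.716
```

Call:
play_rows([
  [[0.0073,0.0013,0.03,0,0,-0.0175,0.06],[0,0,0.04,0,0,0,0.06],[0,0,0.03,0,0,0,0.06],[0,0,0.012,0,0,0,0.06],[0,0,0.0065,0,0,0,0.06],[0,0,0,0,0,0,0.06],[0,0,0,0,0,0,0.03],[0,0,0,0,0,0,0.025],[0,0,0,0,0,0,0.025],[0,0,0,0,0,0,0.025],[0,0,0,0,0,0,0.025],[0,0,0,0,0,0,0.025]],
], force=25)

```text
time_s: 16.7
tool_pos: [0.5268, 0.329, 0.0161]
tool_rot: [180.0, 0.1, 178.1]
force: [-0.8, -0.6, 5.6]
grip_width: 0.0376
grasp_force: 25.0
```

Call:
play_rows([
  [[0,0,-0.015,0,0,0,0.025],[0,0,-0.045,0,0,0,0.025],[0,0,-0.05,0,0,0,0.025],[0,0,-0.045,0,0,0,0.025],[-0.0056,-0.0422,0,0,0,0,0.025],[-0.0056,-0.0422,0,0,0,0,0.025],[-0.0056,-0.0422,0,0,0,0,0.025],[-0.0056,-0.0422,0,0,0,0,0.025],[-0.0056,-0.0422,0,0,0,0,0.025],[-0.0056,-0.0422,0,0,0,0,0.025],[-0.0056,-0.0422,0,0,0,0,0.025],[-0.0056,-0.0422,0,0,0,0,0.025]],
])

```text
time_s: 17.9
tool_pos: [0.5597, -0.0108, 0.1708]
tool_rot: [179.9, 0.0, 178.2]
force: [1.2, -0.2, -0.5]
grip_width: 0.0378
grasp_force: 25.0
```

Call:
play_rows([
  [[0,0,0,0,0,0,0.025],[0,0,0,0,0,0,0.025]],
])

```text
time_s: 18.1
tool_pos: [0.5598, -0.0104, 0.1706]
tool_rot: [179.9, 0.0, 178.0]
force: [-0.0, -0.1, -0.7]
grip_width: 0.0377
grasp_force: 25.0
```

Run:
```python
from h import *
hold('short',[.518,-.0105,.05])
c=read_camera('wrist');o=get_obs();p=np.array(o['tool_pos'])
v=vs(['wrist'],'short_stone',{'wrist':c})
if v:
  z=p[2]-.0161+.048
  print('held',fit(v,stonep(.07,.038,.016,z),[p[0],p[1],-.03]),p)
save('w11',c['frame'],1.4)
```

```text
tcp [ 0.5598 -0.0104  0.1706] [1.7994e+02 2.0000e-02 1.7800e+02] 18.1 0.037740275482322685
short_holder wrist [ 0.5192 -0.0096] 1.92 0.114
short_holder side [ 0.5187 -0.0078] 3.26 0.097
held (array([ 0.559526  , -0.00724442, -0.01870176]), np.float64(0.2661443997459242)) [ 0.55984218 -0.00838303  0.17013614]
```

Call:
play_rows([
  [[0.0205,-0.0002,0,0,0,-0.04,0.025],[0.0205,0,0,0,0,-0.04,0.025],[0,0,0.05,0,0,0,0.025],[0,0,0.05,0,0,0,0.025],[0,0,0.05,0,0,0,0.025],[0,0,0.02,0,0,0,0.025],[0,0,0.009,0,0,0,0.025],[0,0,0,0,0,0,0.025],[0,0,0,0,0,0,0.025]],
])

```text
time_s: 19.4
tool_pos: [0.5204, -0.0092, -0.0074]
tool_rot: [180.0, 0.1, -177.3]
force: [0.1, -0.3, 0.1]
grip_width: 0.0376
grasp_force: 25.0
```

Call:
play_rows([
  [[0.0012,0,0.003,0,0,0,0.025],[0,0,0.002,0,0,0,0.025],[0,0,0.001,0,0,0,0.025],[0,0,0,0,0,0,0.025]],
])

```text
time_s: 19.8
tool_pos: [0.5182, -0.0093, -0.0139]
tool_rot: [180.0, 0.1, -177.3]
force: [-2.0, 0.2, 5.6]
grip_width: 0.0376
grasp_force: 25.0
```

Call:
play_rows([
  [[0,0,0,0,0,0,0.055],[0,0,0,0,0,0,0.055],[0,0,0,0,0,0,0.055],[0,0,0,0,0,0,0.055],[0,0,-0.015,0,0,0,0.06],[0,0,-0.05,0,0,0,0.07],[0,0,-0.05,0,0,0,0.07],[-0.02,0,-0.05,0,0,0,0.07],[-0.02,0,0,0,0,0,0.07],[0,0,0,0,0,0,0.07],[0,0,0,0,0,0,0.07]],
])

```text
time_s: 20.9
tool_pos: [0.5555, -0.0077, 0.1458]
tool_rot: [-180.0, -0.1, -177.3]
force: [-0.6, -0.6, -1.1]
grip_width: 0.0697
grasp_force: 0.0
```

Run:
```python
from h import *
stone('short',.018,[.519,-.009,.045]); hold('short',[.519,-.009,.045])
c=read_camera('wrist'); f=c['frame'].copy()
for P in holdp(.12,.05)([.519,-.009,.047])+stonep(.07,.038,.016,.018)([.519,-.009,.047]):
    cv2.polylines(f,[np.round(cv2.convexHull(fish(c,P).astype(np.float32))).astype(np.int32)],True,(255,0,0))
save('w12',f[100:330,180:420],3.3)
```

```text
tcp [ 0.5555 -0.0077  0.1458] [-1.7998e+02 -1.1000e-01 -1.7727e+02] 20.9
short_stone wrist [ 0.5158 -0.0079] 3.45 0.076
short_stone side [ 0.5173 -0.0085] 4.89 0.134
tcp [ 0.5555 -0.0077  0.146 ] [ 1.7999e+02 -6.0000e-02 -1.7727e+02] 21.2 0.07035887902757393
short_holder wrist [ 0.5188 -0.0092] 2.52 0.494
short_holder side [ 0.518  -0.0098] 0.66 0.38
```

View pics/w12.png

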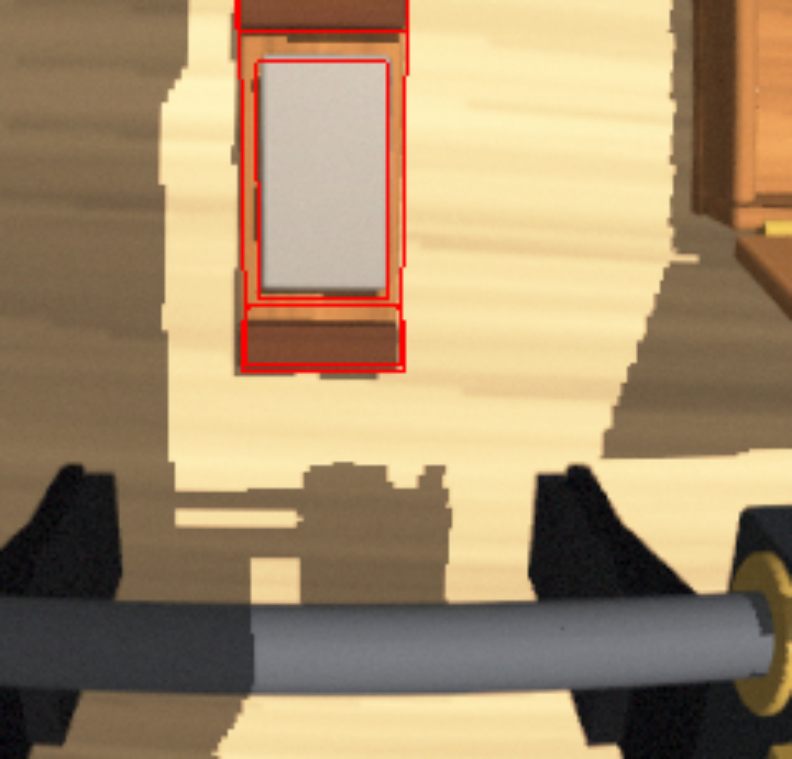

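Short stone is on its holder, about 3 mm towards the robot from centre with 7–13 mm of gap at each end. That's good enough. On to the middle stone.

Call:
play_rows([
  [[0,0,-0.02,0,0,0.0855,0.07],[0,0,0,0,0,0.0855,0.07],[0.0103,0.0417,0,0,0,0,0.07],[0.0103,0.0417,0,0,0,0,0.07],[0.0103,0.0417,0,0,0,0,0.07],[0.0103,0.0417,0,0,0,0,0.07],[0.0103,0.0417,0,0,0,0,0.07],[0.0103,0.0417,0,0,0,0,0.07],[0.0103,0.0417,0,0,0,0,0.07],[0.0103,0.0417,0,0,0,0,0.07],[0,0,0,0,0,0,0.07],[0,0,0,0,0,0,0.07]],
])

```text
time_s: 22.75
tool_pos: [0.5148, 0.3347, 0.1661]
tool_rot: [-180.0, -0.0, 173.1]
force: [-0.2, -0.5, -0.1]
grip_width: 0.0699
grasp_force: 0.0
```

Run:
```python
from h import *
stone('middle',.026,[.486,.333,-.12]);stone('long',0,[.479,.337,-.06])
```

```text
tcp [0.5148 0.3347 0.1661] [-1.7996e+02 -2.0000e-02  1.7310e+02] 22.75
middle_stone wrist [0.4869 0.3329] -7.07 0.029
middle_stone side [0.4873 0.3348] -5.31 0.083
middle_stone top [0.4854 0.3295] -8.29 0.422
tcp [0.5161 0.3321 0.1669] [1.800e+02 2.000e-02 1.728e+02] 23.05
long_stone wrist [0.4788 0.3377] -3.21 0.699
long_stone side [0.4774 0.3368] -3.37 0.497
long_stone top [0.4758 0.3349] -3.58 0.714
```

Call:
play_rows([
  [[0.0278,-0.004,0,0,0,0,0.07],[0,0,0.045,0,0,0,0.07],[0,0,0.05,0,0,0,0.07],[0,0,0.04,0,0,0,0.07],[0,0,0.025,0,0,0,0.07],[0,0,0.0115,0,0,0,0.07],[0,0,0,0,0,0,0.07],[0,0,0,0,0,0,0.04],[0,0,0,0,0,0,0.035],[0,0,0,0,0,0,0.035],[0,0,0,0,0,0,0.035],[0,0,0,0,0,0,0.035]],
], force=40)

```text
time_s: 24.55
tool_pos: [0.4882, 0.3323, -0.0036]
tool_rot: [-180.0, 0.1, 172.9]
force: [-2.0, -3.1, 7.2]
grip_width: 0.0476
grasp_force: 40.0
```

Call:
play_rows([
  [[0,0,0,0,0,0,0.035],[0,0,-0.003,0,0,0,0.035],[0,0,-0.01,0,0,0,0.035],[0,0,-0.02,0,0,0,0.035],[0,0,0,0,0,0,0.035]],
])

```text
time_s: 25.05
tool_pos: [0.4891, 0.3348, 0.0308]
tool_rot: [179.8, 0.2, 172.9]
force: [1.2, 0.7, -2.7]
grip_width: 0.0479
grasp_force: 40.0
```

Call:
play_rows([
  [[0,0,-0.05,0,0,0,0.035],[0,0,-0.05,0,0,0,0.035],[0,0,-0.04,0,0,0,0.035],[0,0,0,0,0,0,0.035]],
])

```text
time_s: 25.45
tool_pos: [0.4909, 0.3358, 0.1749]
tool_rot: [179.5, 0.5, 172.9]
force: [1.2, 1.0, -3.1]
grip_width: 0.0478
grasp_force: 40.0
```

Call:
play_rows([
  [[-0.0104,-0.042,0,0,0,0,0.035],[-0.0104,-0.042,0,0,0,0,0.035],[-0.0104,-0.042,0,0,0,0,0.035],[-0.0104,-0.042,0,0,0,0,0.035],[-0.0104,-0.042,0,0,0,0,0.035],[-0.0104,-0.042,0,0,0,0,0.035],[-0.0104,-0.042,0,0,0,0,0.035],[-0.0104,-0.042,0,0,0,0,0.035],[-0.0104,-0.042,0,0,0,0,0.035],[-0.0104,-0.042,0,0,0,0,0.035],[-0.0104,-0.042,0,0,0,0,0.035],[-0.0104,-0.042,0,0,0,0,0.035]],
])

```text
time_s: 26.65
tool_pos: [0.5485, -0.1836, 0.1662]
tool_rot: [180.0, -0.1, 173.0]
force: [1.3, 0.6, -3.4]
grip_width: 0.0476
grasp_force: 40.0
```

Call:
play_rows([
  [[0,0,0,0,0,-0.06,0.035],[0,0,0,0,0,0,0.035],[0,0,0,0,0,0,0.035]],
])

```text
time_s: 26.95
tool_pos: [0.5488, -0.1808, 0.1666]
tool_rot: [179.9, -0.1, 176.4]
force: [-0.4, 0.6, -3.2]
grip_width: 0.0476
grasp_force: 40.0
```

Run:
```python
from h import *
hold('middle',[.455,-.182,-.062])
c=read_camera('wrist');o=get_obs();p=np.array(o['tool_pos']);print(p,o['tool_rot'],o['grip_width'])
d=silhouettes('wrist','middle_holder'); print([(round(e['p'],2),np.round(e['extent'])) for e in d])
v=vs(['wrist'],'middle_stone',{'wrist':c})
if v: print('held',fit(v,stonep(.15,.048,.022,p[2]+.0297),[p[0],p[1],-.06]))
```

```text
tcp [ 0.5488 -0.1808  0.1666] [ 1.7992e+02 -1.2000e-01  1.7639e+02] 26.95 0.04760199575835713
middle_holder wrist [ 0.3748 -0.1766] -3.12 0.094
middle_holder side [ 0.4559 -0.1815] -2.37 0.076
middle_holder top [ 0.456  -0.1788] -2.09 0.541
[ 0.54940071 -0.18180958  0.16813778] [1.79986796e+02 1.37778801e-02 1.76428958e+02] 0.04772687644599009
[(0.57, array([241.,   4., 300., 120.]))]
held (array([ 0.5489675 , -0.18029658, -0.05992122]), np.float64(0.23562121337870368))
```

Call:
play_rows([
  [[0.031,-0.0016,0,0,0,-0.01,0.035],[0.031,-0.0016,0,0,0,0,0.035],[0.031,-0.0016,0,0,0,0,0.035],[0,0,0.04,0,0,0,0.035],[0,0,0.05,0,0,0,0.035],[0,0,0.045,0,0,0,0.035],[0,0,0.025,0,0,0,0.035],[0,0,0.01,0,0,0,0.035],[0,0,0,0,0,0,0.035],[0,0,0,0,0,0,0.035]],
])

```text
time_s: 28.4
tool_pos: [0.4577, -0.1825, -0.0005]
tool_rot: [-180.0, 0.1, 176.9]
force: [0.2, 0.5, -2.9]
grip_width: 0.0478
grasp_force: 40.0
```

Run:
```python
from h import *
o=get_obs();print(o['tool_pos'],o['tool_rot'],o['force'])
stone('middle',.02,[.456,-.181,-.052],('side','top'))
c=read_camera('wrist')
for k,z in(('middle_stone',.043),('middle_holder',.028)):
  for d in silhouettes('wrist',k)[:1]:
    m=d['pixels']; q=cv2.findNonZero(m.astype(np.uint8))[:,0]; P=unproj(c,q,z,True); print(k,d['p'],d['extent'],'min x',np.sort(P[:,0])[:60:20])
    for xx in (.365,.375,.385,.4): 
        s=abs(P[:,0]-xx)<.004
        if s.any(): print(xx,P[s,1].min(),P[s,1].max())
```

```text
[ 0.45766727 -0.18251188 -0.00047193] [-1.79974438e+02  1.48919148e-01  1.76945746e+02] [ 0.15560851  0.49671029 -2.9220136 ]
tcp [ 0.4577 -0.1825 -0.0005] [-1.7997e+02  1.5000e-01  1.7695e+02] 28.4
middle_stone side [ 0.457  -0.1755] -3.55 0.472
middle_stone top [ 0.4554 -0.1814] -2.77 0.708
middle_stone 0.77 [227.2, 116.6, 328.8, 339.1] min x [0.38084727 0.38133187 0.38158402]
0.385 -0.20246712798060165 -0.15281771111751943
0.4 -0.20334372658267375 -0.153166556960309
middle_holder 0.87 [218.9, 68.9, 335.3, 333.7] min x [0.35530588 0.35597371 0.35623038]
0.365 -0.20624749532301592 -0.14628940598012866
0.375 -0.2053396694623457 -0.14727164094760203
0.385 -0.2056404137105229 -0.14873448898669123
0.4 -0.150801682548249 -0.15023872015261103
```

The wrist masks put the stone at x≈.457, y≈−.1816 and the holder at x≈.4565, y≈−.1813. They're aligned, so I'll lower.

Call:
play_rows([
  [[0,0,0.006,0,0,0,0.035],[0,0,0.003,0,0,0,0.035],[0,0,0.001,0,0,0,0.035],[0,0,0,0,0,0,0.035]],
])

```text
time_s: 29.15
tool_pos: [0.4559, -0.1818, -0.0116]
tool_rot: [180.0, -0.1, 176.9]
force: [-2.5, 1.4, 4.4]
grip_width: 0.0472
grasp_force: 40.0
```

Call:
play_rows([
  [[0,0,0,0,0,0,0.065],[0,0,0,0,0,0,0.065],[0,0,0,0,0,0,0.065],[0,0,0,0,0,0,0.065],[0,0,-0.015,0,0,0,0.087],[0,0,-0.05,0,0,0,0.087],[0,0,-0.05,0,0,0,0.087],[-0.03,0,-0.05,0,0,0,0.087],[-0.04,0,-0.01,0,0,0,0.087],[0,0,0,0,0,0,0.087],[0,0,0,0,0,0,0.087]],
])

```text
time_s: 30.25
tool_pos: [0.5219, -0.1854, 0.1554]
tool_rot: [-180.0, -0.1, 177.0]
force: [-0.5, -0.2, -0.3]
grip_width: 0.0872
grasp_force: 0.0
```

Run:
```python
from h import *
stone('middle',.018,[.456,-.181,-.052]);hold('long',[.476,-.35,.127],('wrist',))
c=read_camera('wrist'); m,p=mask('wrist','middle_holder'); s,_=mask('wrist','middle_stone')
print(fit([(c,m|s,True)],lambda x:holdp(.2,.06)(x)+stonep(.15,.048,.022,.018)(x),[.456,-.181,-.05]))
```

```text
tcp [ 0.5219 -0.1854  0.1554] [-1.7995e+02 -7.0000e-02  1.7698e+02] 30.25
middle_stone wrist [ 0.4554 -0.1806] -3.23 0.024
middle_stone side [ 0.4568 -0.1794] -1.51 0.113
middle_stone top [ 0.4552 -0.1827] -1.64 0.249
tcp [ 0.5209 -0.1856  0.1557] [ 1.7996e+02 -3.0000e-02  1.7691e+02] 30.55 0.08733567440745178
long_holder wrist [ 0.4779 -0.3543] 7.16 0.058
(array([ 0.45588165, -0.18051895, -0.04777599]), np.float64(0.03504114680116799))
```

Call:
play_rows([
  [[0.0024,0.0435,0,0,0,0,0.087],[0.0024,0.0435,0,0,0,0,0.087],[0.0024,0.0435,0,0,0,0,0.087],[0.0024,0.0435,0,0,0,0,0.087],[0.0024,0.0435,0,0,0,0,0.087],[0.0024,0.0435,0,0,0,0,0.087],[0.0024,0.0435,0,0,0,0,0.087],[0.0024,0.0435,0,0,0,0,0.087],[0.0024,0.0435,0,0,0,0,0.087],[0.0024,0.0435,0,0,0,0,0.087],[0.0024,0.0435,0,0,0,0,0.087],[0.0024,0.0435,0,0,0,0,0.087]],
])

```text
time_s: 32.0
tool_pos: [0.5206, 0.339, 0.1561]
tool_rot: [180.0, 0.0, 176.9]
force: [-0.3, 0.5, 0.3]
grip_width: 0.0869
grasp_force: 0.0
```

Call:
play_rows([
  [[0,0,0,0,0,0,0.087],[0,0,0,0,0,0,0.087]],
])

```text
time_s: 32.2
tool_pos: [0.5202, 0.3383, 0.1554]
tool_rot: [-179.9, -0.0, 177.1]
force: [0.2, -0.2, -0.3]
grip_width: 0.087
grasp_force: 0.0
```

Run:
```python
from h import *
stone('long',0,[.479,.337,-.06])
```

```text
tcp [0.5202 0.3383 0.1554] [-1.7995e+02 -3.0000e-02  1.7710e+02] 32.2
long_stone wrist [0.4795 0.3366] -3.84 0.028
long_stone side [0.4777 0.3376] -1.59 0.08
long_stone top [0.4775 0.3339] -4.22 0.296
```

Call:
play_rows([
  [[0.0409,-0.0037,0,0,0,0.009,0.087],[0,0,0.045,0,0,0,0.087],[0,0,0.05,0,0,0,0.087],[0,0,0.05,0,0,0,0.087],[0,0,0.025,0,0,0,0.087],[0,0,0.0115,0,0,0,0.087],[0,0,0,0,0,0,0.087],[0,0,0,0,0,0,0.05],[0,0,0,0,0,0,0.05],[0,0,0,0,0,0,0.05],[0,0,0,0,0,0,0.05],[0,0,0,0,0,0,0.05]],
], force=55)

```text
time_s: 33.7
tool_pos: [0.4803, 0.3359, -0.0245]
tool_rot: [180.0, 0.1, 176.4]
force: [-0.9, 0.1, 4.3]
grip_width: 0.059
grasp_force: 55.0
```

Call:
play_rows([
  [[0,0,0,0,0,0,0.05],[0,0,-0.003,0,0,0,0.05],[0,0,-0.01,0,0,0,0.05],[0,0,-0.02,0,0,0,0.05],[0,0,0,0,0,0,0.05]],
])

```text
time_s: 34.2
tool_pos: [0.4812, 0.337, 0.0096]
tool_rot: [179.8, 0.2, 176.4]
force: [1.3, 0.9, -5.0]
grip_width: 0.0596
grasp_force: 55.0
```

Call:
play_rows([
  [[0,0,-0.05,0,0,0,0.05],[0,0,-0.05,0,0,0,0.05],[0,0,-0.05,0,0,0,0.05],[0,0,-0.015,0,0,0,0.05],[-0.00255,-0.043,0,0,0,0,0.05],[-0.00255,-0.043,0,0,0,0,0.05],[-0.00255,-0.043,0,0,0,0,0.05],[-0.00255,-0.043,0,0,0,0,0.05],[-0.00255,-0.043,0,0,0,0,0.05],[-0.00255,-0.043,0,0,0,0,0.05],[-0.00255,-0.043,0,0,0,0,0.05],[-0.00255,-0.043,0,0,0,0,0.05]],
])

```text
time_s: 35.4
tool_pos: [0.4772, -0.0105, 0.1704]
tool_rot: [-180.0, -0.1, 176.4]
force: [0.7, 0.1, -6.2]
grip_width: 0.0593
grasp_force: 55.0
```

Call:
play_rows([
  [[-0.00255,-0.043,0,0,0,0,0.05],[-0.00255,-0.043,0,0,0,0,0.05],[-0.00255,-0.043,0,0,0,0,0.05],[-0.00255,-0.043,0,0,0,0,0.05],[-0.00255,-0.043,0,0,0,0,0.05],[-0.00255,-0.043,0,0,0,0,0.05],[-0.00255,-0.043,0,0,0,0,0.05],[-0.00255,-0.043,0,0,0,0,0.05],[0,0,0,0,0,-0.095,0.05],[0,0,0,0,0,-0.095,0.05],[0,0,0,0,0,0,0.05],[0,0,0,0,0,0,0.05]],
])

```text
time_s: 36.6
tool_pos: [0.4772, -0.3527, 0.171]
tool_rot: [179.9, -0.1, -172.8]
force: [-0.1, 0.7, -5.6]
grip_width: 0.0595
grasp_force: 55.0
```

Call:
play_rows([
  [[0,0,0.05,0,0,0,0.05],[0,0,0.05,0,0,0,0.05],[0,0,0.04,0,0,0,0.05],[0,0,0.01,0,0,0,0.05],[0,0,0,0,0,0,0.05],[0,0,0,0,0,0,0.05]],
])

```text
time_s: 37.2
tool_pos: [0.4793, -0.3546, 0.0246]
tool_rot: [-179.9, 0.2, -172.7]
force: [1.0, -0.7, -5.4]
grip_width: 0.0596
grasp_force: 55.0
```

Run:
```python
from h import *
o=get_obs();p=np.array(o['tool_pos']);print(p,o['tool_rot'],o['force'])
c=read_camera('wrist'); zb=p[2]+.0245
a=np.radians(7.3); u=np.array([np.cos(a),np.sin(a)]); n=np.array([-u[1],u[0]])
for k,z in(('long_stone',zb+.026),('long_holder',.028)):
  for d in silhouettes('wrist',k)[:1]:
    q=cv2.findNonZero(d['pixels'].astype(np.uint8))[:,0]; P=unproj(c,q,z,True)[:,:2]-[.477,-.352]
    s=P@u; t=P@n; print(k,round(d['p'],2),np.round(d['extent']),'near end s',np.percentile(s,[.2,1,3]).round(4))
    for ss in (-.115,-.105,-.09,-.075,-.06):
        b=abs(s-ss)<.003
        if b.any(): print(ss,t[b].min().round(4),t[b].max().round(4))
```

```text
[ 0.47927331 -0.35463326  0.02458357] [-1.79861034e+02  1.55678915e-01 -1.72698409e+02] [ 0.98259632 -0.6890879  -5.4047514 ]
long_stone 0.78 [215.  73. 346. 340.] near end s [-0.0935 -0.0927 -0.0906]
-0.09 -0.031 0.0277
-0.075 -0.0311 0.028
-0.06 -0.0311 0.028
long_holder 0.89 [226.  45. 343.  74.] near end s [-0.1181 -0.1179 -0.1174]
-0.115 -0.0335 0.0365
-0.105 -0.0335 0.0365
```

The stone is 3 mm off sideways, so I'll shift it by that and lower.

Call:
play_rows([
  [[0,0.003,0.01,0,0,0,0.05],[0,0,0.01,0,0,0,0.05],[0,0,0.005,0,0,0,0.05],[0,0,0.002,0,0,0,0.05],[0,0,0.001,0,0,0,0.05],[0,0,0,0,0,0,0.05]],
])

```text
time_s: 37.95
tool_pos: [0.4773, -0.3507, -0.0056]
tool_rot: [-180.0, -0.0, -172.7]
force: [-0.5, -0.5, -5.6]
grip_width: 0.0595
grasp_force: 55.0
```

Call:
play_rows([
  [[0,0,0.001,0,0,0,0.05],[0,0,0.001,0,0,0,0.05],[0,0,0,0,0,0,0.05]],
])

```text
time_s: 38.25
tool_pos: [0.4776, -0.3508, -0.0065]
tool_rot: [-180.0, 0.1, -172.7]
force: [-2.5, 2.5, 2.9]
grip_width: 0.0592
grasp_force: 55.0
```

Call:
play_rows([
  [[0,0,0,0,0,0,0.078],[0,0,0,0,0,0,0.078],[0,0,0,0,0,0,0.078],[0,0,0,0,0,0,0.078],[0,0,-0.015,0,0,0,0.078],[0,0,-0.05,0,0,0,0.078],[0,0,-0.05,0,0,0,0.078],[-0.04,0,-0.05,0,0,0,0.078],[-0.04,0,-0.02,0,0,0,0.078],[0,0,0,0,0,0,0.04],[0,0,0,0,0,0,0.0]],
])

```text
time_s: 39.35
tool_pos: [0.5489, -0.3411, 0.1675]
tool_rot: [-179.9, 0.0, -172.6]
force: [0.3, -0.8, -0.2]
grip_width: 0.0687
grasp_force: 0.0
```

Run:
```python
from h import *
o=get_obs();print(o['tool_pos'],o['tool_rot'],o['grip_width'])
c=read_camera('wrist'); m,_=mask('wrist','long_holder'); s,_=mask('wrist','long_stone')
print('stone',fit([(c,s,True)],stonep(.19,.06,.026,.018),[.478,-.351,.127]))
print('holder',fit([(c,m|s,True)],lambda x:holdp(.24,.072)(x)+stonep(.19,.06,.026,.018)(x),[.478,-.351,.127]))
cams={n:read_camera(n) for n in('side','top')}
for n in cams:
    v=vs([n],'case',cams)
    if v: print(n,fit(v,casep,[.465,.166,.085,1.74]))
```

```text
[ 0.54888645 -0.34113019  0.16745944] [-1.79930996e+02  2.84320392e-02 -1.72578563e+02] 0.06865359802117736
stone (array([ 0.4763874 , -0.34989668,  0.11559096]), np.float64(0.020070422535211296))
holder (array([ 0.47606743, -0.35093428,  0.12437069]), np.float64(0.04103599058190377))
side (array([0.46473353, 0.1676471 , 0.07281533, 1.7231772 ]), np.float64(0.09443150539911072))
top (array([0.46448776, 0.16453229, 0.0736811 , 1.71927157]), np.float64(0.12665684830633284))
```

All three stones are on their holders. For the lid, I'll go behind it with closed fingers.

Call:
play_rows([
  [[-0.0069,0.0427,0,0,0,0.047,0],[-0.0069,0.0427,0,0,0,0,0],[-0.0069,0.0427,0,0,0,0,0],[-0.0069,0.0427,0,0,0,0,0],[-0.0069,0.0427,0,0,0,0,0],[-0.0069,0.0427,0,0,0,0,0],[-0.0069,0.0427,0,0,0,0,0],[-0.0069,0.0427,0,0,0,0,0],[-0.0069,0.0427,0,0,0,0,0],[-0.0069,0.0427,0,0,0,0,0],[-0.0069,0.0427,0,0,0,0,0],[-0.0069,0.0427,0,0,0,0,0]],
])

```text
time_s: 40.9
tool_pos: [0.5869, 0.1774, 0.1666]
tool_rot: [180.0, 0.0, -175.4]
force: [0.6, 0.1, -0.2]
grip_width: 0.0005
grasp_force: 0.0
```

Call:
play_rows([
  [[0,0,0,0,0,0,0],[0,0,0,0,0,0,0]],
])

```text
time_s: 41.1
tool_pos: [0.5866, 0.177, 0.166]
tool_rot: [-180.0, -0.0, -175.2]
force: [0.8, -0.2, -0.0]
grip_width: 0.0003
grasp_force: 0.0
```

Call:
play_rows([
  [[0,0,0.03,0,0,0,0],[0,0,0.03,0,0,0,0],[0.015,0,0,0,0,0,0],[0.012,0,0,0,0,0,0],[0,0,0,0,0,0,0]],
])

```text
time_s: 41.6
tool_pos: [0.5596, 0.1725, 0.1072]
tool_rot: [180.0, 0.0, -175.5]
force: [-0.6, 0.7, 0.3]
grip_width: 0.0005
grasp_force: 0.0
```

Run:
```python
from h import *
a=read_camera('side');o=get_obs();print(o['tool_pos'],o['force'])
save('s13',a['frame'][100:280,130:340],3.3)
```

```text
[0.56064801 0.17303848 0.1077078 ] [0.02025028 1.04318276 2.16956347]
```

View pics/s13.png

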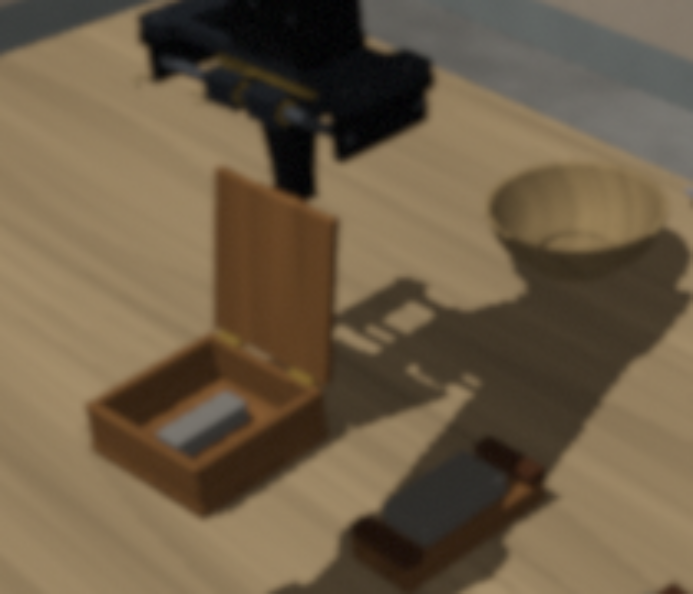

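The fingers are behind the lid's top edge at about (295,195), and the slip stone is in the case. Pushing it over now.

Call:
play_rows([
  [[0.0055,0,0.004,0,0,0,0],[0.0087,0,0,0,0,0,0],[0.0087,0,0,0,0,0,0],[0.0087,0,0,0,0,0,0],[0.0087,0,0,0,0,0,0],[0.0086,0,0,0,0,0,0],[0.0086,0,0,0,0,0,0],[0.0082,0,0.003,0,0,0,0],[0.0082,0,0.003,0,0,0,0],[0,0,0,0,0,0,0]],
])

```text
time_s: 42.65
tool_pos: [0.4847, 0.168, 0.0958]
tool_rot: [180.0, -0.1, -175.3]
force: [-0.1, -1.0, -0.1]
grip_width: 0.0002
grasp_force: 0.0
```

```bash
cat >> h.py <<'E'
def lid(t0):
    cams={n:read_camera(n) for n in('side','top')}; o=get_obs();print(o['tool_pos'],o['force'],o['time_s'])
    for n in cams:
      for k in ('lid','case'):
        m,p=mask(n,k)
        if m is not None:
            f=(lambda x:casep([.465,.166,.08,x[0]])[1:]) if k=='lid' else (lambda x:casep([.465,.166,.08,x[0]]))
            b=min(((fit_cost([(cams[n],m,False)],f,[t]),t) for t in np.arange(-.05,1.9,.03))); print(n,k,round(p,2),b)
def fit_cost(views,parts,x):
    c,m,fe=views[0]; im=np.zeros((420,560),np.uint8)
    for P in parts(x): cv2.fillConvexPoly(im,cv2.convexHull(np.round(proj(c,P)).astype(np.int32)),1)
    return round(1-(im&m).sum()/(im|m).sum(),3)
E
python3 - <<'E'
from h import *
lid(1)
E
```

```text
[0.48609852 0.16808382 0.09632263] [ 0.41597058 -0.43311749 -0.13624926] 42.75
side case 0.9 (np.float64(0.147), np.float64(1.0))
top case 0.74 (np.float64(0.766), np.float64(0.13))
```

Call:
play_rows([
  [[0.0075,0,0.0045,0,0,0,0],[0.0075,0,0.0045,0,0,0,0],[0.0066,0,0.0056,0,0,0,0],[0.0066,0,0.0056,0,0,0,0],[0.0055,0,0.0067,0,0,0,0],[0.0055,0,0.0067,0,0,0,0],[0.0044,0,0.0076,0,0,0,0],[0.0044,0,0.0076,0,0,0,0],[0.003,0,0.008,0,0,0,0],[0.003,0,0.008,0,0,0,0],[0,0,0,0,0,0,0]],
])

```text
time_s: 44.05
tool_pos: [0.4314, 0.1632, 0.0303]
tool_rot: [-179.9, -0.1, -175.4]
force: [0.8, 0.8, -1.4]
grip_width: 0.0005
grasp_force: 0.0
```

Run:
```python
from h import *
lid(1)
```

```text
[0.43268734 0.1636519  0.03151582] [ 0.44554333 -0.01247788  0.78426062] 44.15
side lid 0.63 (np.float64(0.344), np.float64(0.19))
side case 0.86 (np.float64(0.206), np.float64(0.13))
top lid 0.57 (np.float64(0.481), np.float64(1.15))
top case 0.63 (np.float64(0.716), np.float64(0.37))
```

Lid at about 0.15 rad. Pressing down in small steps.

Call:
play_rows([
  [[0.001,0,0.005,0,0,0,0],[0.001,0,0.004,0,0,0,0],[0,0,0.003,0,0,0,0],[0,0,0,0,0,0,0]],
])

```text
time_s: 44.75
tool_pos: [0.4302, 0.1632, 0.0191]
tool_rot: [-180.0, -0.1, -175.4]
force: [-0.0, -0.1, 0.2]
grip_width: 0.0003
grasp_force: 0.0
```

Call:
play_rows([
  [[0,0,0.002,0,0,0,0],[0,0,0.001,0,0,0,0],[0,0,0,0,0,0,0]],
])

```text
time_s: 45.05
tool_pos: [0.4307, 0.1634, 0.0166]
tool_rot: [-180.0, -0.0, -175.4]
force: [0.2, -0.2, -0.5]
grip_width: 0.0005
grasp_force: 0.0
```

Call:
play_rows([
  [[0,0,0.0015,0,0,0,0],[0,0,0.001,0,0,0,0],[0,0,0,0,0,0,0]],
])

```text
time_s: 45.35
tool_pos: [0.4307, 0.1635, 0.0141]
tool_rot: [-180.0, -0.0, -175.4]
force: [0.4, -0.5, -0.2]
grip_width: 0.0006
grasp_force: 0.0
```

Call:
play_rows([
  [[0,0,0.001,0,0,0,0],[0,0,0.001,0,0,0,0],[0,0,0,0,0,0,0]],
])

```text
time_s: 45.65
tool_pos: [0.4307, 0.1635, 0.0125]
tool_rot: [180.0, -0.0, -175.4]
force: [-0.9, -0.1, 3.3]
grip_width: 0.0003
grasp_force: 1.9
```

Call:
play_rows([
  [[0,0,0.001,0,0,0,0],[0,0,0.001,0,0,0,0],[0,0,0,0,0,0,0]],
])

```text
time_s: 45.95
tool_pos: [0.4308, 0.1636, 0.0122]
tool_rot: [180.0, -0.1, -175.4]
force: [-7.4, -2.0, 19.4]
grip_width: 0.0007
grasp_force: 9.8
```

The lid stops hard at 19 N, so it's shut. Backing off and checking everything.

Call:
play_rows([
  [[0,0,-0.005,0,0,0,0],[0,0,-0.02,0,0,0,0],[0,0,-0.05,0,0,0,0],[0,0,-0.05,0,0,0,0],[-0.04,0,-0.03,0,0,0,0],[-0.04,0,0,0,0,0,0],[-0.04,0,0,0,0,0,0],[0,0,0,0,0,0,0],[0,0,0,0,0,0,0]],
])

```text
time_s: 46.85
tool_pos: [0.5502, 0.1726, 0.1639]
tool_rot: [-179.9, -0.1, -175.4]
force: [-0.4, -0.0, 0.4]
grip_width: 0.0005
grasp_force: 0.0
```

Run:
```python
from h import *
lid(0)
c=read_camera('wrist'); a=read_camera('side')
for k in ('case','lid'):
  m,p=mask('wrist',k)
  if m is not None: 
    print(k,p)
    for n,f in (('fit',casep),):
      print([ (t,round(fit([(c,m,True)],lambda x:casep([x[0],x[1],x[2],t])[(1 if k=='lid' else 0):],[.465,.166,.08])[1],4)) for t in (0,.03,.06,.1,.15)])
m,p=mask('side','case'); print([(t,round(fit([(a,m,False)],lambda x:casep([x[0],x[1],x[2],t]),[.465,.166,.08])[1],4)) for t in (0,.03,.06,.1,.15)])
b=[silhouettes(n,'slip_stone')[:1] for n in('wrist','side')]; print([(e[0]['p'],e[0]['extent']) for e in b if e])
t=read_camera('top');m,p=mask('top','cup'); print('cup',p,cv2.boundingRect(m) if m is not None else None)
```

```text
[0.54933896 0.17307271 0.16481522] [-0.12986527 -0.55780616  0.21409503] 46.95
side lid 0.62 (np.float64(0.072), np.float64(0.009999999999999995))
side case 0.69 (np.float64(0.044), np.float64(-0.05))
top lid 0.94 (np.float64(0.172), np.float64(0.039999999999999994))
top case 0.71 (np.float64(0.17), np.float64(-0.020000000000000004))
case 0.8
[(0, np.float64(0.0224)), (0.03, np.float64(0.0272)), (0.06, np.float64(0.0354)), (0.1, np.float64(0.0425)), (0.15, np.float64(0.0535))]
lid 0.62
[(0, np.float64(0.0225)), (0.03, np.float64(0.0238)), (0.06, np.float64(0.03)), (0.1, np.float64(0.0373)), (0.15, np.float64(0.0473))]
[(0, np.float64(0.0421)), (0.03, np.float64(0.0551)), (0.06, np.float64(0.0657)), (0.1, np.float64(0.0825)), (0.15, np.float64(0.0989))]
[]
cup 0.87 (322, 122, 38, 42)
```

The lid fits best at 0, the cup hasn't moved, and the stones are placed. Handing in.

```bash
python3 -c "
from cell import sign_off
print(sign_off())"
```

```text
the job is handed in; nothing more can be done
None
```

I handed in the job at about 47 s: all three bigger stones are flat on their matching holders (the short one about 3 mm off centre lengthwise), the slip stone is in the case with the lid fully shut, and the cup hasn't moved.

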